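# Set the stock tags on the repair table's parts board

## Robot

A 6-joint arm with a two-finger parallel gripper is mounted at the origin on the work surface. World frame = base frame: x ahead of the robot, y to its left, z up, the work surface at z = 0. Lengths are in m, angles in rad, forces in N, time in s.
With the tool pointing down it reaches from about 0.35 to 0.85 m from the base axis. Payload 8.1 kg.
Tool frame: the origin (TCP) lies on the centre line of the jaws, within the pads' length; the fingertips stand 11 mm ahead of it and the grasp point (between the pads) lies 8 mm behind it (tip_reach is the z of the fingertips in the tool frame, in m); z points along the fingers, y is the direction in which the jaws open and shut (so a half turn about z gives the same grasp; the last joint's range is limited). The gripper opens to 93 mm and grips with 3 to 60 N. Pads are 15 mm wide; open, the fingers measure 128 mm over their backs; the gripper's body (75 mm by 188 mm) begins 65 mm behind the grasp point.
Start: joints at [1.035, 0.13, 1.488, -0, 1.523, -0.085], TCP at [0.261, 0.54, 0.23] pointing down, gripper open.
Joint ranges: [-2.96, 2.96], [-0.89, 2.26], [0.02, 2.5], [-1.34, 4.48], [0, 2.73], [-2.66, 2.66]. Speed limits (rad/s): [2.39, 2.39, 2.79, 3.14, 3.14, 3.14].

## Interface

Orientations are given as a rotation vector (axis times angle).
In Python, from plant import read_state, read_camera, camera_params, close_job, silhouettes, tip_of, tip_reach gives the robot as it stands.
- The arm moves only by the shell command python3 -m creep 'ROWS' [FORCE]. ROWS is JSON, a list of rows, each a list of 5 numbers: the shift along the tool's x, y, z in m, then the turn about the tool's z in rad, then the closure in counts, from 0 (fully open) to 255 (shut). In form: [[dx, dy, dz, twist, gripper], ...]. A call has 1 to 12 rows; each row shifts and turns the commanded pose from where the row before left it, along the tool's axes as they then stand; what a row does not reach is not made up. A row lasts 1/12 s, in which the tool goes at most 41.7 mm and 7.16 degrees, less where a joint would pass 70% of its speed; a pose out of reach is approached as far as the arm can. A call is refused whole if a number of a shift passes 0.0417 or a number of a turn 0.125, either way. A call with a gripper value outside its range is refused whole. The fingers move at their own pace and stop on an object; FORCE is the grip in N (left out, the last holds). Time passes only in rows, so rows that do not move let the fingers close. It gives the time, the measured TCP pose, the force and the opening at its end, in the units of the state.
- read_state(): the state, without advancing time (a new reading comes with each control period).
- read_camera(name): name is "side" or "top"; returns the picture (480x640x3 uint8, red, green, blue); there is no depth.
- camera_params(name): a dict with "fov_y" (degrees; the focal length in pixels is half the picture's height over the tangent of half this angle, whatever the lens; pixels are square), "cx", "cy" (the principal point, pixels), "position" and "rotation" of the camera in the world. Camera axes: x right, y down, z forward; pixel columns grow to the right and rows downward; lengths in m; the calibration is good to about 2 mm. A picture is of the moment at which its call begins. camera_params takes no time and is no camera call.
- close_job(): hands the job in, once; it reports no verdict.
Trained networks look in the newest picture that a camera, given by its name, has taken for a name from the list of things; names that differ only in an ending like _2 or _b are one class to them, and where a whole thing is asked for, a point or a joint stands for the part that bears it (a point fixed in the world has none). Each returns a list of dicts, best first, with "confidence" (0 to 1); they miss things now and then, are a little off and sometimes report something else, mostly with a low value. They report only what shows in the picture. A call takes as long as a camera call. They do not tell look-alikes from the thing itself.
- silhouettes(camera, query): "region" (480x640 bool, what is visible of it) and "pixel" ([column, row] in pixels, amid what is visible of it).
- tip_of(camera, query): "pixel" ([column, row] in pixels: a listed point, or the origin of a listed thing).
The state is a dict: "t": time; "q": joint angles; "dq": joint speeds; "joint_torque": joint torques, N m; "tool_pos": TCP position; "orientation": TCP orientation; "force": force on the tool from outside, world axes, zero at the start; "wrist_torque": the same for the moment, N m; "opening": finger opening in m.
Only numpy, scipy, OpenCV 4.12 (cv2) and the standard library are available. Lean on these libraries where they do the work, as an engineer would, in place of code of your own. Each camera call takes 0.05 s, during which the arm holds its last target.

## Task

Set the hinged stock tags on the parts board to match the bins: the tag in front of each full bin must lean towards its bin so that its round mark is on top, and the tag in front of each bin that is empty or nearly empty must lean away from its bin so that its bar mark is on top. One or more tags are wrong now: push them over gently with a fingertip, without pinching or forcing them, and leave the bins and the other things on the table where they stand.

Things in the scene. Friction and masses are not known exactly. Their poses are not given: they have to be found in the camera images.
- board: Plywood board 280 (x) x 420 (y) x 12 mm, fixed flat on the table; origin: centre of its underside. +x points from the row of tags to the row of bins (away from the robot), +y along the rows, z up. Four tags stand 95 mm apart along y, hinges at x = -55 mm; 145 mm to +x behind each hinge stands the tag's own bin. Which tag and which bin stand at which place varies.
- post_a: Fixed grey hinge bracket of tag a, 46 (x) x 66 (y) x 28 mm; origin: centre of its underside, on the board's top (12 mm above the table), axes parallel to the board's. The hinge axis runs along y, 16 mm above this origin. Two stop rods across it, 12 mm either side of the hinge; nothing of the bracket is over 41 mm above the table. Its bin is the one straight behind it (+x).
- tag_a (a joint): Angle of tag a, a white plate 52 (y) x 4 mm, 50 g, reaching 55 mm from the hinge. 0 upright; +0.6 leans on its stop to its bin (+x), black round mark on top; -0.6 leans away (-x), black bar mark on top. Swings freely: pushed past upright it falls to the other stop and stays. Free edge: leaning, 31 mm beside the hinge, 73 mm above the table; upright, 83 mm above it.
- post_b: Fixed grey hinge bracket of tag b, 46 (x) x 66 (y) x 28 mm; origin: centre of its underside, on the board's top (12 mm above the table), axes parallel to the board's. The hinge axis runs along y, 16 mm above this origin. Two stop rods across it, 12 mm either side of the hinge; nothing of the bracket is over 41 mm above the table. Its bin is the one straight behind it (+x).
- tag_b (a joint): Angle of tag b, a white plate 52 (y) x 4 mm, 50 g, reaching 55 mm from the hinge. 0 upright; +0.6 leans on its stop to its bin (+x), black round mark on top; -0.6 leans away (-x), black bar mark on top. Swings freely: pushed past upright it falls to the other stop and stays. Free edge: leaning, 31 mm beside the hinge, 73 mm above the table; upright, 83 mm above it.
- post_c: Fixed grey hinge bracket of tag c, 46 (x) x 66 (y) x 28 mm; origin: centre of its underside, on the board's top (12 mm above the table), axes parallel to the board's. The hinge axis runs along y, 16 mm above this origin. Two stop rods across it, 12 mm either side of the hinge; nothing of the bracket is over 41 mm above the table. Its bin is the one straight behind it (+x).
- tag_c (a joint): Angle of tag c, a white plate 52 (y) x 4 mm, 50 g, reaching 55 mm from the hinge. 0 upright; +0.6 leans on its stop to its bin (+x), black round mark on top; -0.6 leans away (-x), black bar mark on top. Swings freely: pushed past upright it falls to the other stop and stays. Free edge: leaning, 31 mm beside the hinge, 73 mm above the table; upright, 83 mm above it.
- post_d: Fixed grey hinge bracket of tag d, 46 (x) x 66 (y) x 28 mm; origin: centre of its underside, on the board's top (12 mm above the table), axes parallel to the board's. The hinge axis runs along y, 16 mm above this origin. Two stop rods across it, 12 mm either side of the hinge; nothing of the bracket is over 41 mm above the table. Its bin is the one straight behind it (+x).
- tag_d (a joint): Angle of tag d, a white plate 52 (y) x 4 mm, 50 g, reaching 55 mm from the hinge. 0 upright; +0.6 leans on its stop to its bin (+x), black round mark on top; -0.6 leans away (-x), black bar mark on top. Swings freely: pushed past upright it falls to the other stop and stays. Free edge: leaning, 31 mm beside the hinge, 73 mm above the table; upright, 83 mm above it.
- bin_full_1: Loose grey plastic parts bin, 80 (x) by 76 (y) by 40 mm high, standing on the board behind one of the tags; origin at the centre of its underside. FULL: heaped to the rim with small blue capacitors (the heap rises to about 48 mm above its underside). Leave it where it stands.
- bin_full_2: Loose grey plastic parts bin, 80 (x) by 76 (y) by 40 mm high, standing on the board behind one of the tags; origin at the centre of its underside. FULL: heaped to the rim with small copper-coloured knobs (the heap rises to about 45 mm). Leave it where it stands.
- bin_low_1: Loose grey plastic parts bin, 80 (x) by 76 (y) by 40 mm high, standing on the board behind one of the tags; origin at the centre of its underside. NOT full: empty. Leave it where it stands.
- bin_low_2: Loose grey plastic parts bin, 80 (x) by 76 (y) by 40 mm high, standing on the board behind one of the tags; origin at the centre of its underside. NOT full: a single blue capacitor lies on its floor. Leave it where it stands.
- spray_can: Loose spray can, 52 mm across, 150 mm tall, standing on the table beyond the board's +y end; origin at the centre of its underside. A bystander.
- toroid: Loose ring-shaped copper transformer, 82 mm across, 39 mm tall with its centre screw, on the table beyond the board's -y end; origin at the centre of its underside. A bystander.
- meter: Loose black hand meter, 130 by 70 by 38 mm, lying on the table beyond the board's +y end, nearer the robot than the spray can; origin at the centre of its underside. A bystander.
Things that resemble listed ones, but are neither listed nor needed, are in the scene too. Leave any green look-alike of the bin_low_1 alone.

How it is judged:
At the end, for the whole second after the job is handed in: Each tag before a full bin leans towards it (joint above 0.5 rad), each other tag leans away from its bin (below -0.5 rad), all at rest (under 0.2 rad/s); each bin is behind its tag (within 45 mm along y); bins and bystanders are within 20 mm of where they began ((((y of bin_full_1 in the frame of post_a between -0.045 and 0.045 m or y of bin_full_2 in the frame of post_a between -0.045 and 0.045 m) and value of joint tag_a above 0.5 rad) or ((y of bin_low_1 in the frame of post_a between -0.045 and 0.045 m or y of bin_low_2 in the frame of post_a between -0.045 and 0.045 m) and value of joint tag_a below -0.5 rad)) and velocity of joint tag_a between -0.2 and 0.2 rad/s and (((y of bin_full_1 in the frame of post_b between -0.045 and 0.045 m or y of bin_full_2 in the frame of post_b between -0.045 and 0.045 m) and value of joint tag_b above 0.5 rad) or ((y of bin_low_1 in the frame of post_b between -0.045 and 0.045 m or y of bin_low_2 in the frame of post_b between -0.045 and 0.045 m) and value of joint tag_b below -0.5 rad)) and velocity of joint tag_b between -0.2 and 0.2 rad/s and (((y of bin_full_1 in the frame of post_c between -0.045 and 0.045 m or y of bin_full_2 in the frame of post_c between -0.045 and 0.045 m) and value of joint tag_c above 0.5 rad) or ((y of bin_low_1 in the frame of post_c between -0.045 and 0.045 m or y of bin_low_2 in the frame of post_c between -0.045 and 0.045 m) and value of joint tag_c below -0.5 rad)) and velocity of joint tag_c between -0.2 and 0.2 rad/s and (((y of bin_full_1 in the frame of post_d between -0.045 and 0.045 m or y of bin_full_2 in the frame of post_d between -0.045 and 0.045 m) and value of joint tag_d above 0.5 rad) or ((y of bin_low_1 in the frame of post_d between -0.045 and 0.045 m or y of bin_low_2 in the frame of post_d between -0.045 and 0.045 m) and value of joint tag_d below -0.5 rad)) and velocity of joint tag_d between -0.2 and 0.2 rad/s and distance of each of bin_full_1, bin_full_2, bin_low_1, bin_low_2, spray_can, toroid, meter from where it was at the start of the episode below 0.02 m); the robot touches nothing.
It fails at once if a tag is pinched or forced: more than 25 N on a tag or its bracket (contact force between any of the fingers, the arm and post_a above 25 N or contact force between any of the fingers, the arm and post_b above 25 N or contact force between any of the fingers, the arm and post_c above 25 N or contact force between any of the fingers, the arm and post_d above 25 N).
It fails at once if a bin is lifted or shoved more than 20 mm (distance of any of bin_full_1, bin_full_2, bin_low_1, bin_low_2 from where it was at the start of the episode above 0.02 m).
It fails at once if a bystander (spray can, transformer, meter) is lifted or shoved more than 20 mm (distance of any of spray_can, toroid, meter from where it was at the start of the episode above 0.02 m).
It also fails if it takes over 54 s, if anything falls off the work surface, if the arm or the gripper's body presses on something with over 40 N, if the wrist force passes 120 N, or if a joint passes its speed limit or range.

## Working session

There is one attempt and no reset: what is moved stays moved. The work goes in short steps, Python scripts to look and compute and a shell command to move; the robot and the scene stay as the last step left them, time stands still between calls to the robot, and variables do not carry over. Pictures are saved under pics/ and viewed, and the job is handed in when it is done.

```bash
mkdir -p pics; ls; python3 - <<'E'
from plant import *
import cv2
for n in ("top","side"):
    im=read_camera(n); cv2.imwrite(f"pics/{n}0.png",im[:,:,::-1]); print(n,camera_params(n))
print(read_state()); print(tip_reach)
E
```

```text
pics
top {'fov_y': 43.219469916068306, 'cx': 319.9605763097228, 'cy': 232.66321600944354, 'position': array([0.46153517, 0.03829307, 1.24956883]), 'rotation': array([-2.15367968,  2.18730797, -0.15067721])}
side {'fov_y': 45.05931739231953, 'cx': 321.69951664303454, 'cy': 233.01578769435255, 'position': array([ 0.42358292, -0.74287899,  0.92541085]), 'rotation': array([-2.41555845,  0.21373074, -0.09368817])}
{'t': 0.1, 'q': array([ 1.03459827e+00,  1.31106264e-01,  1.48914566e+00, -9.67203159e-06,
        1.52300245e+00, -8.53866221e-02]), 'dq': array([ 0.00022263, -0.00077246, -0.00251599,  0.00021494,  0.001714  ,
       -0.00075333]), 'joint_torque': array([ 3.73791988e-05, -5.61335063e+01, -4.93097305e+01,  7.69674266e-02,
        2.90343538e-02, -5.08989501e-05]), 'tool_pos': array([0.26114328, 0.53964696, 0.22869359]), 'orientation': array([-7.02039266e-01, -3.06163423e+00,  2.48940861e-03]), 'force': array([-0.4478805 ,  0.06370198,  0.83488861]), 'wrist_torque': array([-0.00709137,  0.03439733,  0.00218393]), 'opening': 0.09284706194865597}
0.011
```

View pics/top0.png

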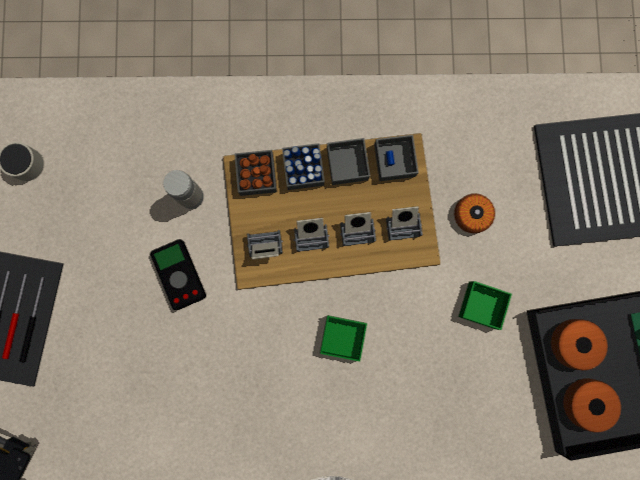

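View pics/side0.png

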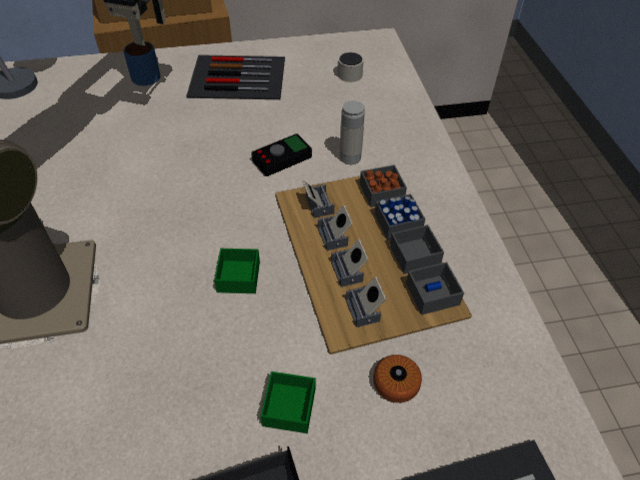

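Seen from the left (+y): the knob bin is full but its tag shows a bar (264,245), so it is wrong. The capacitor bin is full and its tag shows a round mark (311,232), so it is right. The empty bin's tag (358,227) and the single-capacitor bin's tag (404,220) both show round marks, so both are wrong. Next I locate the hinges.

```bash
cat > h.py <<'E'
import numpy as np, cv2
from scipy.spatial.transform import Rotation as R
from plant import *
def ray(cam,px,z):
    p=camera_params(cam); f=240/np.tan(np.radians(p['fov_y']/2))
    d=R.from_rotvec(p['rotation']).apply([(px[0]-p['cx'])/f,(px[1]-p['cy'])/f,1]); o=np.array(p['position'])
    return o+d*(z-o[2])/d[2]
E
python3 - <<'E'
from h import *
np.set_printoptions(precision=4,suppress=True)
for c in [(223,156),(421,134),(439,265),(238,289)]: print('corner',ray('top',c,.012))
for q,z in (('board',0),('post_a',.012),('bin_full_1',.012),('bin_full_2',.012),('bin_low_1',.012),('spray_can',0),('toroid',0),('meter',0)):
  for cam in('top','side'):
    read_camera(cam)
    for d in tip_of(cam,q):
        print(q,cam,np.round(d['confidence'],2),np.round(d['pixel'],1),ray(cam,d['pixel'],z)[:2])
s=read_state(); print(s['t'],R.from_rotvec(s['orientation']).as_matrix())
E
```

```text
corner [0.7712 0.2102 0.012 ]
corner [ 0.8137 -0.2052  0.012 ]
corner [ 0.5373 -0.2322  0.012 ]
corner [0.4949 0.1793 0.012 ]
board top 0.71 [333.4 204.4] [ 0.6681 -0.0184]
board side 0.94 [365.1 252.3] [ 0.6564 -0.0154]
board side 0.43 [382.8 189.9] [0.7379 0.1565]
post_a top 0.88 [355.5 230.4] [ 0.6112 -0.0623]
post_a top 0.87 [402.3 227.3] [ 0.6163 -0.1593]
post_a top 0.82 [263.8 243.1] [0.5877 0.1264]
post_a top 0.81 [308.  237.5] [0.5979 0.0357]
post_a side 0.96 [360.7 308. ] [ 0.6143 -0.1557]
post_a side 0.92 [343.5 271.4] [ 0.6    -0.0652]
post_a side 0.92 [316.7 201.1] [0.5814 0.1355]
post_a side 0.78 [330.2 236.4] [0.5913 0.0294]
post_a side 0.61 [413.5 251.7] [ 0.7513 -0.0403]
post_a side 0.49 [347.7 159.5] [0.6773 0.2581]
bin_full_1 top 0.9 [253.5 172.5] [0.7354 0.1469]
bin_full_1 top 0.64 [300.7 167. ] [0.7459 0.0488]
bin_full_1 side 0.88 [380.5 191. ] [0.7279 0.1423]
bin_full_1 side 0.56 [396.6 223. ] [0.7381 0.0423]
bin_full_2 top 0.62 [390.9 156.5] [ 0.766  -0.1402]
bin_full_2 top 0.61 [255.9 174.4] [0.7313 0.142 ]
bin_full_2 top 0.59 [300.9 169.1] [0.7414 0.0485]
bin_
[... 285 characters left out ...]
[ 0.7593 -0.1436]
bin_low_1 top 0.6 [346.8 166.1] [ 0.7466 -0.0473]
bin_low_1 side 0.94 [415.8 251.6] [ 0.756  -0.0408]
bin_low_1 side 0.91 [290.1 411.5] [ 0.4539 -0.3346]
bin_low_1 side 0.79 [238.5 277.7] [ 0.3938 -0.045 ]
bin_low_1 side 0.73 [431.7 295.1] [ 0.7554 -0.1504]
bin_low_1 side 0.69 [361.8 306.9] [ 0.6169 -0.1536]
spray_can top 0.77 [189.  197.3] [0.6871 0.2822]
spray_can side 0.88 [350.4 157.8] [0.6883 0.2762]
toroid top 0.71 [470.6 212.6] [ 0.6468 -0.3058]
toroid side 0.57 [397.8 380.1] [ 0.6471 -0.3054]
meter top 0.67 [179.9 277.1] [0.5214 0.2994]
meter side 0.76 [280.9 158.3] [0.5238 0.3024]
1.7 [[-0.9001  0.4357  0.    ]
 [ 0.4357  0.9001 -0.    ]
 [-0.     -0.     -1.    ]]
```

```bash
python3 -m creep '[[0,0,0,-0.12,255],[0,0,0,-0.12,255],[0,0,0,-0.12,255],[0,0,0,-0.12,255],[0,0,0,-0.073,255],[0,0,0,0,255]]' 10
cat >> h.py <<'E'
C=np.array([.6543,-.0120]); A=.1023; X=np.array([np.cos(A),np.sin(A)]); Y=np.array([-np.sin(A),np.cos(A)])
def st():
    s=read_state(); p=s['tool_pos']; d=p[:2]-C; M=R.from_rotvec(s['orientation']).as_matrix()
    print('t',round(s['t'],2),'board xy',np.round([d@X,d@Y],4),'tipz',round(p[2]-.011,4),'tool y off deg',np.round(np.degrees(np.arctan2(M[1,1],M[0,1])-np.pi/2-A),2),'F',np.round(s['force'],1),'open',round(s['opening'],3))
E
python3 -c "from h import *; st()"
```

```text
t: 2.2
tool_pos: [0.2614, 0.5401, 0.2296]
orientation: [0.166, -3.137, 0.0]
force: [0.4, 0.3, -0.4]
opening: 0.0574
t 2.2 board xy [-0.3345  0.5893] tipz 0.2186 tool y off deg 0.2 F [ 0.4  0.3 -0.4] open 0.057
```

```bash
python3 -m creep '[[-0.017,-0.037,0,0,255],[-0.017,-0.037,0,0,255],[-0.017,-0.037,0,0,255],[-0.017,-0.037,0,0,255],[-0.017,-0.037,0,0,255],[-0.017,-0.037,0,0,255],[-0.017,-0.037,0,0,255],[-0.017,-0.037,0,0,255],[-0.017,-0.037,0,0,255],[-0.017,-0.037,0,0,255],[-0.017,-0.037,0,0,255],[-0.017,-0.037,0,0,255]]'
python3 -m creep '[[0,0,0,0,255],[0,0,0,0,255]]'
python3 -c "
from h import *; st()
for n in ('top','side'): cv2.imwrite('pics/%s1.png'%n,read_camera(n)[:,:,::-1])"
```

```text
t: 3.2
tool_pos: [0.5104, 0.1173, 0.23]
orientation: [-0.155, 3.137, 0.0]
force: [-0.2, 0.6, 0.1]
opening: 0.0004
t: 3.37
tool_pos: [0.5103, 0.1173, 0.2295]
orientation: [0.15, -3.138, -0.0]
force: [-0.4, 1.2, -0.9]
opening: 0.0004
t 3.37 board xy [-0.1301  0.1433] tipz 0.2185 tool y off deg -0.4 F [-0.4  1.2 -0.9] open 0.0
```

View pics/side1.png

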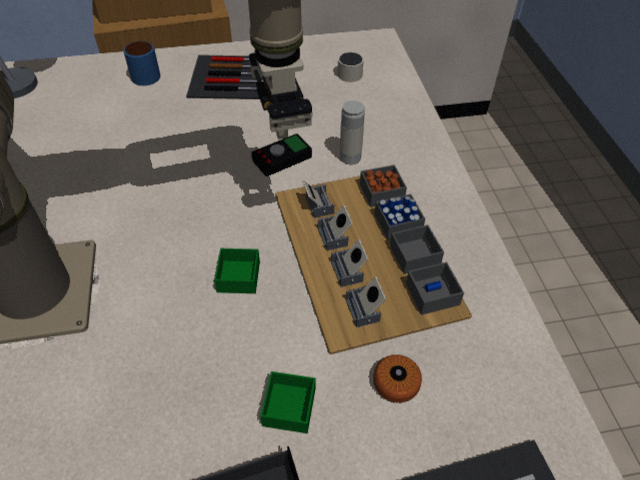

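The closed fingers (tip near 283,135) are at height, about to come down in front of the bar tag (315,198). Going down now.

```bash
python3 -m creep '[[0,0,0.03,0,255],[0,0,0.04,0,255],[0,0,0.04,0,255],[0,0,0.03,0,255],[0,0,0.018,0,255],[0,0,0,0,255],[0,0,0,0,255]]'
python3 -c "
from h import *; st()
for n in ('top','side'): cv2.imwrite('pics/%s2.png'%n,read_camera(n)[:,:,::-1])"
```

```text
t: 4.05
tool_pos: [0.5082, 0.1206, 0.071]
orientation: [0.163, -3.135, -0.0]
force: [0.8, -0.7, 1.0]
opening: 0.0003
t 4.05 board xy [-0.1318  0.1468] tipz 0.06 tool y off deg 0.08 F [ 0.8 -0.7  1. ] open 0.0
```

View pics/side2.png

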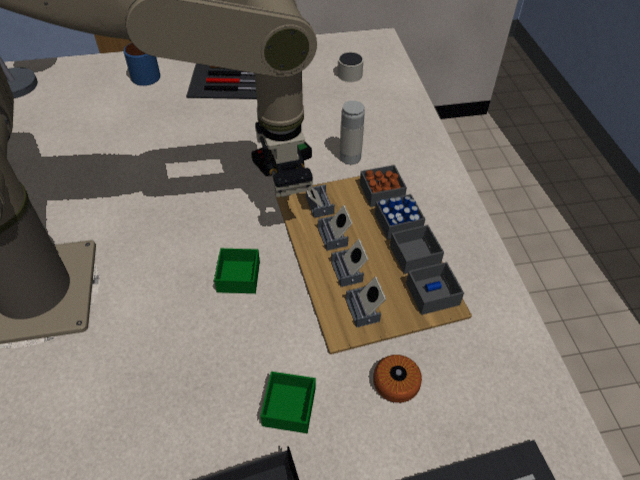

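```bash
python3 -m creep '[[-0.01,0,0,0,255],[-0.01,0,0,0,255],[-0.01,0,0,0,255],[-0.005,0,0,0,255],[-0.005,0,0,0,255],[-0.005,0,0,0,255],[-0.005,0,0,0,255],[-0.005,0,0,0,255],[-0.005,0,0,0,255],[-0.005,0,0,0,255],[-0.005,0,0,0,255],[-0.005,0,0,0,255]]'
python3 -c "from h import *; st()"
python3 -m creep '[[0,0,0,0,255],[0,0,0,0,255]]'
python3 -c "
from h import *; st()
for n in ('top','side'): cv2.imwrite('pics/%s3.png'%n,read_camera(n)[:,:,::-1])"
```

```text
t: 5.15
tool_pos: [0.5847, 0.1269, 0.0715]
orientation: [0.16, -3.137, 0.0]
force: [0.5, -0.5, 0.4]
opening: 0.0003
t 5.15 board xy [-0.0551  0.1453] tipz 0.0605 tool y off deg -0.01 F [ 0.5 -0.5  0.4] open 0.0
t: 5.32
tool_pos: [0.5844, 0.1269, 0.0715]
orientation: [0.16, -3.137, 0.0]
force: [-0.7, -0.6, 0.4]
opening: 0.0005
t 5.32 board xy [-0.0553  0.1453] tipz 0.0605 tool y off deg -0.01 F [-0.7 -0.6  0.4] open 0.0
```

View pics/side3.png

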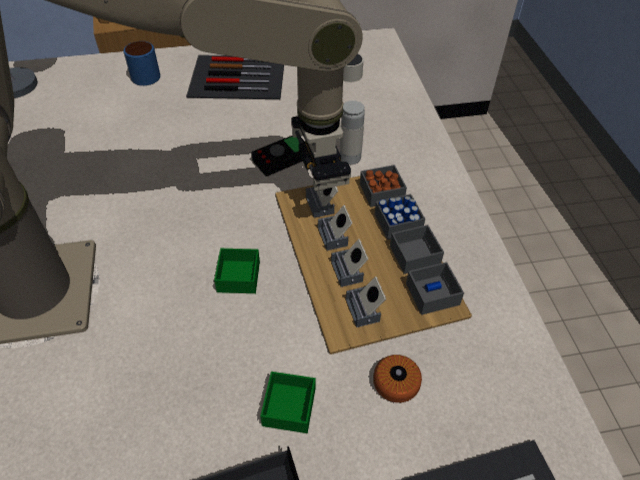

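The first tag has flipped; its round mark shows at (327,190). Now up and over to behind the empty-bin tag.

```bash
python3 -m creep '[[0.02,0,0,0,255],[0,0,-0.03,0,255],[0,0,-0.04,0,255],[0,-0.033,-0.03,0,255],[-0.017,-0.04,0,0,255],[-0.017,-0.04,0,0,255],[-0.017,-0.04,0,0,255],[-0.017,-0.04,0,0,255],[-0.017,0,0,0,255],[0,0,0,0,255],[0,0,0,0,255]]'
python3 -c "
from h import *; st()
for n in ('top','side'): cv2.imwrite('pics/%s4.png'%n,read_camera(n)[:,:,::-1])"
```

```text
t: 6.33
tool_pos: [0.6647, -0.0504, 0.1691]
orientation: [0.159, -3.137, -0.001]
force: [-0.2, -0.4, -0.0]
opening: 0.0002
t 6.33 board xy [ 0.0065 -0.0392] tipz 0.1581 tool y off deg -0.05 F [-0.2 -0.4 -0. ] open 0.0
```

View pics/side4.png

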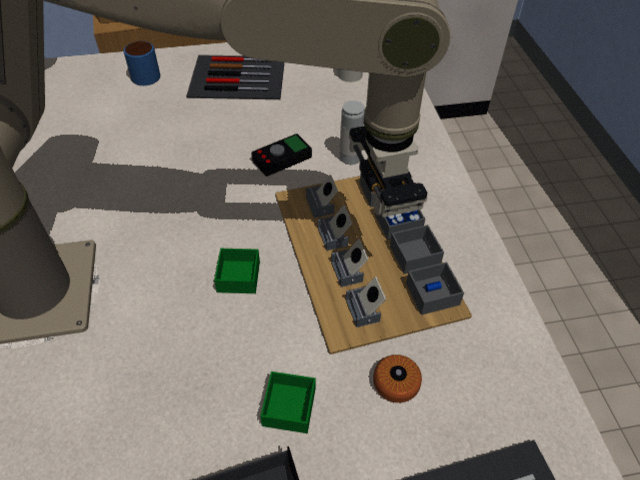

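All four tags now show round marks (the first at 327,188). Next is the push on the empty bin's tag.

```bash
python3 -m creep '[[-0.004,-0.008,0,0,255],[0,0,0.03,0,255],[0,0,0.03,0,255],[0,0,0.03,0,255],[0,0,0.008,0,255],[0,0,0,0,255],[0,0,0,0,255]]'
python3 -c "
from h import *; st()
for n in ('top','side'): cv2.imwrite('pics/%s5.png'%n,read_camera(n)[:,:,::-1])"
```

```text
t: 7.02
tool_pos: [0.6698, -0.0574, 0.0725]
orientation: [-0.161, 3.137, -0.0]
force: [0.8, 0.6, 1.2]
opening: 0.0004
t 7.02 board xy [ 0.0107 -0.0467] tipz 0.0615 tool y off deg 0.03 F [0.8 0.6 1.2] open 0.0
```

View pics/side5.png

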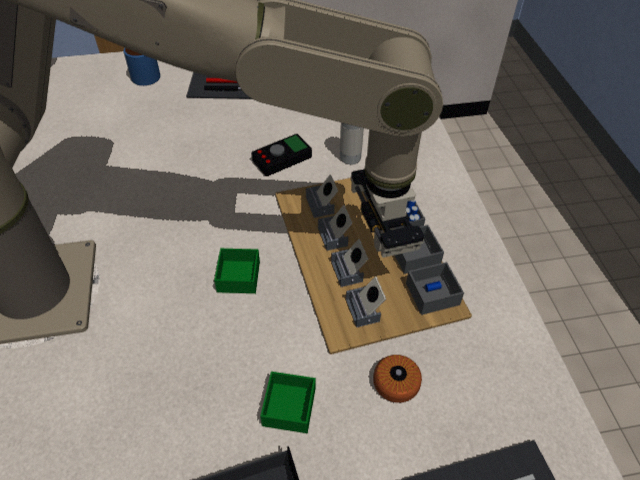

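```bash
python3 -m creep '[[0.01,0,0,0,255],[0.01,0,0,0,255],[0.005,0,0,0,255],[0.005,0,0,0,255],[0.005,0,0,0,255],[0.005,0,0,0,255],[0.005,0,0,0,255],[0.005,0,0,0,255],[0.005,0,0,0,255],[0.005,0,0,0,255],[0.005,0,0,0,255],[0.003,0,0,0,255]]'
python3 -m creep '[[0,0,0,0,255],[0,0,0,0,255],[0,0,0,0,255]]'
python3 -c "
from h import *; st()
for n in ('top','side'): cv2.imwrite('pics/%s6.png'%n,read_camera(n)[:,:,::-1])"
```

```text
t: 8.12
tool_pos: [0.6013, -0.0646, 0.0715]
orientation: [0.16, -3.137, -0.0]
force: [0.9, 0.0, 0.8]
opening: 0.0005
t: 8.37
tool_pos: [0.6022, -0.0646, 0.0718]
orientation: [-0.16, 3.137, -0.0]
force: [-0.4, 0.0, 0.7]
opening: 0.0004
t 8.37 board xy [-0.0572 -0.047 ] tipz 0.0608 tool y off deg -0.01 F [-0.4  0.   0.7] open 0.0
```

View pics/side6.png

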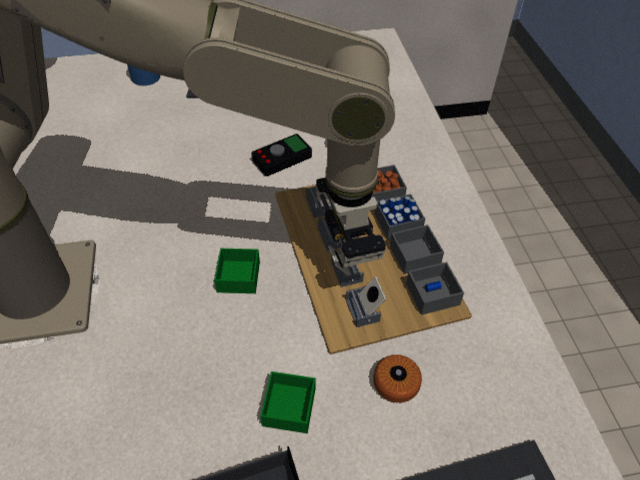

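The finger hides part of the tag; I retreat and rise, then move to the last tag and check.

```bash
python3 -m creep '[[-0.02,0,0,0,255],[-0.02,0,-0.02,0,255],[-0.02,0,-0.04,0,255],[-0.007,0,-0.04,0,255],[0,-0.035,0,0,255],[0,-0.04,0,0,255],[0,-0.02,0,0,255],[0,0,0,0,255],[0,0,0,0,255]]'
python3 -c "
from h import *; st()
for n in ('top','side'): cv2.imwrite('pics/%s7.png'%n,read_camera(n)[:,:,::-1])"
```

```text
t: 9.22
tool_pos: [0.6769, -0.1536, 0.1685]
orientation: [0.157, -3.137, -0.001]
force: [-0.0, 1.3, -0.2]
opening: 0.0005
t 9.22 board xy [ 0.0081 -0.1431] tipz 0.1575 tool y off deg -0.14 F [-0.   1.3 -0.2] open 0.0
```

View pics/side7.png

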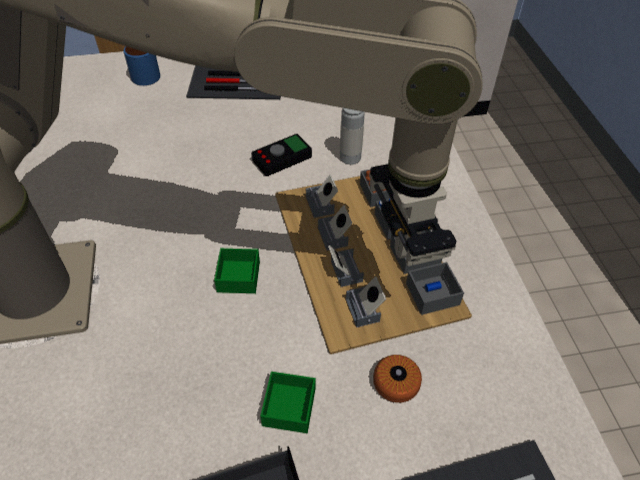

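The empty bin's tag now leans away from it (335,262). The last tag is at (368,300). Going down to it now.

```bash
python3 -m creep '[[-0.002,0,0.03,0,255],[0,0,0.03,0,255],[0,0,0.03,0,255],[0,0,0.007,0,255],[0,0,0,0,255],[0,0,0,0,255]]'
python3 -c "
from h import *; st()
for n in ('top','side'): cv2.imwrite('pics/%s8.png'%n,read_camera(n)[:,:,::-1])"
```

```text
t: 9.82
tool_pos: [0.6793, -0.1512, 0.0727]
orientation: [0.162, -3.137, -0.0]
force: [0.8, -0.2, 0.4]
opening: 0.0004
t 9.82 board xy [ 0.0106 -0.1411] tipz 0.0617 tool y off deg 0.06 F [ 0.8 -0.2  0.4] open 0.0
```

View pics/side8.png

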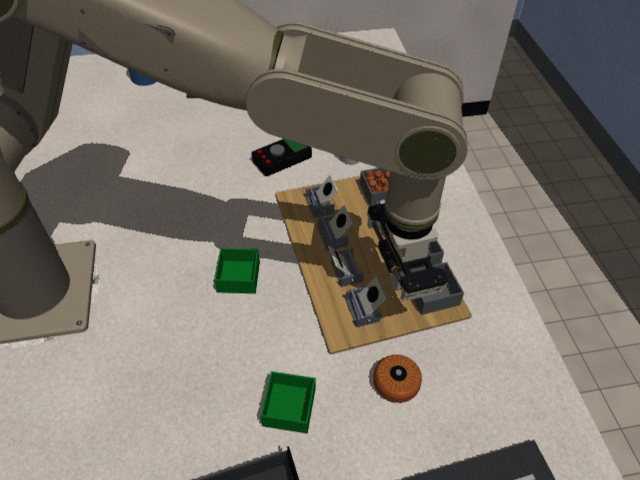

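The fingers (about 410,290) stand between the tag (370,295) and its bin, with room on both sides. I use the same push as before.

```bash
python3 -m creep '[[0.01,0,0,0,255],[0.01,0,0,0,255],[0.005,0,0,0,255],[0.005,0,0,0,255],[0.005,0,0,0,255],[0.005,0,0,0,255],[0.005,0,0,0,255],[0.005,0,0,0,255],[0.005,0,0,0,255],[0.005,0,0,0,255],[0.005,0,0,0,255],[0.003,0,0,0,255]]'
python3 -m creep '[[0,0,0,0,255],[0,0,0,0,255],[0,0,0,0,255]]'
python3 -m creep '[[-0.02,0,0,0,255],[-0.02,0,-0.02,0,255],[-0.01,0,-0.04,0,255],[0,0,-0.04,0,255],[0,0,-0.04,0,255],[0,0,-0.03,0,255],[0.03,0.03,0,0,255],[0.04,0.04,0,0,255],[0.04,0.04,0,0,255],[0.04,0.04,0,0,255],[0.04,0.04,0,0,255],[0.04,0.04,0,0,255]]'
python3 -m creep '[[0.03,0.03,0,0,255],[0,0.04,0,0,255],[0,0.04,0,0,255],[0,0.04,0,0,255],[0,0.04,0,0,255],[0,0.04,0,0,255],[0,0,0,0,255],[0,0,0,0,255],[0,0,0,0,255]]'
python3 -c "
from h import *; st()
for n in ('top','side'): cv2.imwrite('pics/%s9.png'%n,read_camera(n)[:,:,::-1])"
```

```text
t: 10.92
tool_pos: [0.6106, -0.1591, 0.0718]
orientation: [0.16, -3.137, -0.0]
force: [0.3, -0.2, 0.6]
opening: 0.0004
t: 11.17
tool_pos: [0.6115, -0.1591, 0.072]
orientation: [-0.16, 3.137, -0.0]
force: [-1.1, 1.3, 0.0]
opening: 0.0003
t: 12.17
tool_pos: [0.4658, 0.0048, 0.2418]
orientation: [-0.16, 3.137, 0.0]
force: [-0.0, 0.9, 0.3]
opening: 0.0003
t: 12.92
tool_pos: [0.4145, 0.2291, 0.2419]
orientation: [0.162, -3.137, 0.001]
force: [0.5, -0.3, 0.8]
opening: 0.0006
t 12.92 board xy [-0.2139  0.2643] tipz 0.2309 tool y off deg 0.07 F [ 0.5 -0.3  0.8] open 0.001
```

View pics/side9.png

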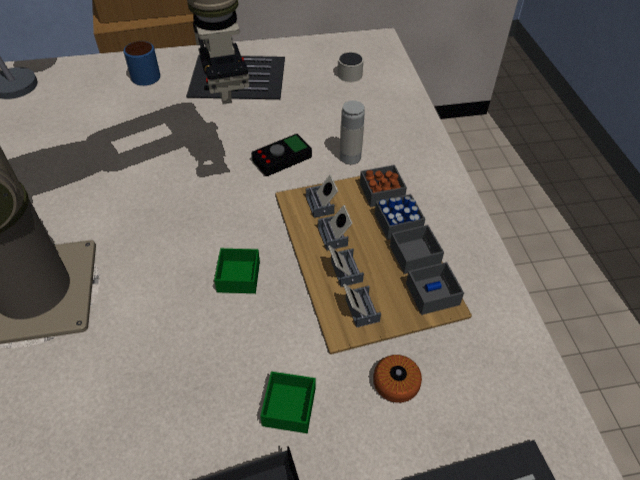

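View pics/top9.png

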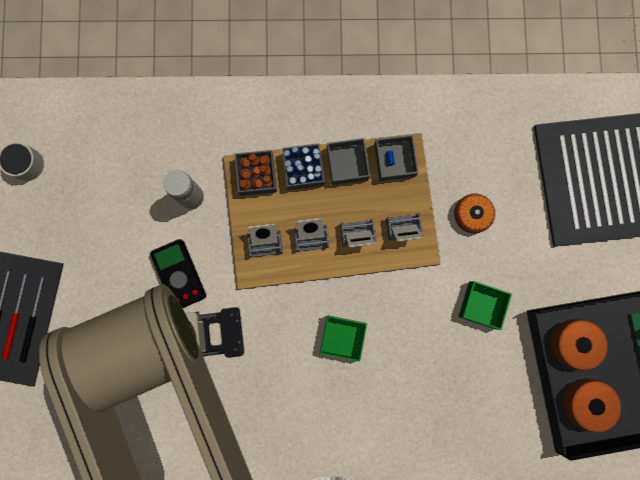

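The top view shows round marks on top at (264,238) and (311,231), before the full bins. It shows bars at (358,236) and (404,230), before the empty bin and the single-capacitor bin. Bins and bystanders look unmoved, and the arm is clear.

```bash
python3 -c "from plant import *; print(close_job())"
```

```text
the job is handed in; nothing more can be done
None
```

All four stock tags now match their bins, and I handed the job in at about 13 s of the 54 s allowed.

- **What was wrong:** three tags. The tag before the full copper-knob bin showed its bar, and the tags before the empty bin and the single-capacitor bin showed their round marks. The tag before the full blue-capacitor bin was already right, so I left it alone.
- **What I did:** I pushed each wrong tag past upright with the closed fingertips, about 60 mm above the table, and it fell onto its other stop. The wrist force stayed under about 2 N at every reading; I read it between moves, not continuously during the pushes.
- **Last checks:** in the final top and side pictures, round marks are on top before both full bins and bars before the other two. The bins, spray can, transformer and meter look unmoved, judged by eye. The arm is clear of everything.
- **Disagreements:** the networks put the board centre about 15 mm from my corner measurement and sometimes took the green look-alikes for bins. I worked from the board corners, which agreed with the detected brackets to within about 8 mm.

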